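# Hold a spring clip open over a job card

## Robot

A 6-joint arm with a two-finger parallel gripper is mounted at the origin on a cart in front of the work surface, level with it; the furniture and walls round the work are solid. World frame = base frame: x ahead of the robot, y to its left, z up, the work surface at z = 0. Lengths are in m, angles in rad, forces in N, time in s.
With the tool pointing down it reaches from about 0.4 to 0.825 m from the base axis. Payload 7 kg.
Tool frame: the origin (TCP) lies at the very end of the fingers, on their centre line; the grasp point (between the pads) lies 19 mm behind it (arm.grip_point_offset is the distance from the TCP to the grasp point, in m); z points along the fingers, y is the line along which they close (so a half turn about z gives the same grasp; the last joint's range is limited). The gripper opens to 88 mm and grips with 3 to 60 N. Pads are 19 mm wide; open, the fingers measure 130 mm over their backs; the gripper's body (78 mm by 193 mm) begins 47 mm behind the grasp point.
Start: joints at [1.466, 0.359, 0.012, 0, -1.224, -0.288], TCP at [0.258, 0.624, 0.227] pointing down, gripper open.
Joint ranges: [-3.07, 3.07], [-1.43, 2.12], [-1.02, 1.25], [-3.03, 1.67], [-3.05, -0], [-3.03, 3.03]. Speed limits (rad/s): [2.39, 2.39, 3.01, 3.14, 3.14, 3.14].

## Interface

Orientations are given as [roll, pitch, yaw] about the fixed x, y, z axes, in that order (R = Rz(yaw) Ry(pitch) Rx(roll)).
In Python, from station import arm, cams gives the robot as it stands.
- The arm moves only by the shell command python3 -m handwheel 'ROWS' [FORCE]. ROWS is JSON, a list that holds one entry, the list of rows, each a list of 7 numbers: the shift along the tool's x, y, z normalised to -1 to 1, where 1 is 0.08 m, then the turn, a rotation vector about the tool's x, y, z normalised to -1 to 1, where 1 is 0.5 rad, then the closure in counts, from 0 (fully open) to 255 (shut). In form: [[[x, y, z, wx, wy, wz, hand], ...]]. A call has 1 to 5 rows; each row is the pose to reach, as a shift and turn from the pose commanded when the call began, along the tool's axes at that moment; what a row does not reach only later rows make up. A row lasts 1/8 s, in which the tool goes at most 62.5 mm and 10.7 degrees, less where a joint would pass 70% of its speed; a pose out of reach is approached as far as the arm can. A call with a number of a shift or a turn outside -1 to 1 is refused whole. A call with a gripper value outside its range is refused whole. The fingers move at their own pace and stop on an object; FORCE is the grip in N (left out, the last holds). Time passes only in rows, so rows that repeat a pose let the fingers close. It gives the time, the measured TCP pose, the force, the opening and the grip force at its end, in the units of the state.
- arm.get_state(): the state, without advancing time (a new reading comes with each control period).
- cams.grab_frame(name): name is "scene" or "side" or "wrist"; returns the picture (420x560x3 uint8, blue, green, red); there is no depth.
- cams.camera_info(name): a dict with "camera_matrix" (3x3 intrinsics, pixels), "R" (3x3) and "t" (3): a world point X has camera coordinates R X + t; the wrist camera has in their place "hand_eye" (4x4, takes a point from camera to tool coordinates, whose origin is the TCP and whose axes are the flange's). Camera axes: x right, y down, z forward; pixel columns grow to the right and rows downward; lengths in m; the calibration is good to about 2 mm. The wrist camera is an equidistant fisheye: a pixel r from the principal point sees the ray r / f radians off the axis. A picture is of the moment at which its call begins: read the wrist's pose just before it. camera_info takes no time and is no camera call.
- arm.job_done(): hands the job in; it is judged then, once.
The state is a dict: "t": time; "q": joint angles; "qd": joint speeds; "joint_efforts": joint torques, N m; "eef_pos": TCP position; "ee_rot": TCP orientation; "force": force on the tool from outside, world axes, zero at the start; "moment": the same for the moment, N m; "width": finger opening in m; "gripper_force": force on a finger pad.
Only numpy, scipy, OpenCV 4.12 (cv2) and the standard library are available. Lean on these libraries where they do the work, as an engineer would, in place of code of your own. Each camera call takes 0.05 s, during which the arm holds its last target. There are 200 camera calls.

## Task

Pull the drawer of the low blue cabinet right open by its handle and take the yellow spring clip off the rail inside by squeezing its two levers together. Bring it to the orange card in the stand and finish while still holding the clip squeezed wide open, upright, its jaws reaching down on both sides of the middle of the card's top edge without touching the card, so that a slip can be slid in beside it. Leave the drawer open, do not shove the card stand about, and leave the jar, the spool and the tape roll alone.

Things in the scene. Friction and masses are not known exactly. Their poses are not given: they have to be found in the camera images.
- cabinet: fixed low blue drawer unit, 190 mm deep (its x), 200 wide (its y), 106 high, with one drawer whose front faces its -x. Origin: centre of its underside. The drawer is closed at the start
- drawer_handle (a point): centre of the drawer's horizontal steel bar handle: the bar is 90 mm long along the cabinet's y, about 10 mm thick, its middle 35 mm in front of the drawer's front panel and 70 mm above the bench (36 mm below the cabinet's top); free above. Site axes are those of the cabinet
- drawer (a joint): drawer slide in m: 0 closed, 0.12 fully open along the cabinet's -x, about 1.2 N of friction; it stays where left. In it a steel rail, 6 mm thick, top 42 mm above the bench, runs along the cabinet's x; the clip is clamped on it and moves with the drawer. Drawer walls are 85 mm to either side of the clip
- clip_grip (a point): grip point of the loose yellow spring clip (50 g, 65 mm tall, 22 wide): midway between its levers, 24 mm above its pivots, 9 mm below the lever tops. z runs up from jaws to levers; y is the way the levers are squeezed and the jaws open; x runs along the pivots. At the start upright on the rail in the drawer, 74 mm above the bench, x along the cabinet's x, 35 to 60 mm ahead of its middle
- clip_mouth (a point): point midway between the clip's jaw tips when they gape, 28 mm below the pivots and 52 mm below clip_grip, same axes. The throat of the clip (a block between the jaws) is 20 mm above it, so a card edge can enter at most 20 mm
- clip_arm_a (a joint): angle of one clip lever in rad (the other mirrors it): 0 on the 6 mm rail, levers splayed in a V, 47 mm over their tops; -0.09 shut; 0.42 squeezed home, levers parallel, 18 mm over their backs, jaws gaping about 30 mm. The spring shuts it: squeezing takes about 3 N at 0, 8 N at 0.42
- card_edge (a point): middle of the top edge of the orange card: a stiff upright card 110 mm long (x), 3 mm thick (y), 100 mm above the bench, z up. It stands in a loose 0.6 kg dark steel stand with a 130 x 60 mm foot; the stand's lips reach 25 mm above the bench
- card_stand: the card's stand with the card; origin at the centre of its underside, below card_edge, same axes
- jar_rivets: jar with black lid, 60 mm across, 69 high, bystander; origin at the centre of its underside
- thread_spool: orange thread spool, 58 mm across, 60 high, bystander; origin at the centre of its underside
- tape_black: black tape roll lying flat, 66 mm across, 18 high, bystander; origin at the centre of its underside

How it is judged:
By the outcome, as a careful person would: the job done as asked, in the order asked, and still so for the second after the job is handed in, while the arm keeps its last pose, push and grip.
It also fails if it takes over 51 s, if anything falls off the work surface, if the arm or the gripper's body presses on something with over 40 N, if the wrist force passes 120 N, or if a joint passes its speed limit or range.

## Working session

There is one attempt and no reset: what is moved stays moved. The work goes in short steps, Python scripts to look and compute and a shell command to move; the robot and the scene stay as the last step left them, time stands still between calls to the robot, and variables do not carry over. Pictures are saved under pics/ and viewed, at most 10 in all, crops included, and the job is handed in when it is done.

```bash
mkdir -p pics; ls
cat > h.py <<'E'
import numpy as np, cv2
from station import arm, cams
from scipy.spatial.transform import Rotation as Ro
def grab(n,f):
    s=arm.get_state(); im=cams.grab_frame(n); cv2.imwrite('pics/'+f,im); return s,im
def ray(n,u,v,s=None):
    c=cams.camera_info(n); K=np.array(c['camera_matrix'])
    if n=='wrist':
        d=np.array([(u-K[0,2])/K[0,0],(v-K[1,2])/K[1,1]]); r=np.hypot(*d)
        dc=np.array([*(d/r*np.sin(r)),np.cos(r)]) if r>0 else np.array([0,0,1.])
        H=np.array(c['hand_eye']); R=Ro.from_euler('xyz',s['ee_rot']).as_matrix()
        return R@H[:3,3]+s['eef_pos'], R@H[:3,:3]@dc
    R=np.array(c['R']);t=np.array(c['t'])
    return -R.T@t, R.T@np.linalg.solve(K,[u,v,1])
def atz(n,u,v,z,s=None):
    o,d=ray(n,u,v,s); return o+d*(z-o[2])/d[2]
def proj(n,X):
    c=cams.camera_info(n); p=np.array(c['camera_matrix'])@(np.array(c['R'])@X+c['t']); return p[:2]/p[2]
def tri(*rs):
    A=0;b=0
    for o,d in rs:
        d=d/np.linalg.norm(d);P=np.eye(3)-np.outer(d,d);A=A+P;b=b+P@o
    return np.linalg.solve(A,b)
E
python3 - <<'E'
from h import *
s,a=grab('scene','s0.png');_,b=grab('side','d0.png');_,c=grab('wrist','w0.png')
print(s)
for n in('scene','side'):
    o,d=ray(n,280,210);print(n,o,d)
cv2.imwrite('pics/a.png',cv2.resize(np.hstack([a,b]),(800,300)))
print(cams.camera_info('wrist'))
E
```

```text
pics
{'t': 0.0, 'q': array([ 1.46608602e+00,  3.59399300e-01,  1.10397390e-02, -3.40185297e-04,
       -1.22410298e+00, -2.88113817e-01]), 'qd': array([-1.98910653e-05, -2.24988560e-03,  1.43970697e-03, -5.01810409e-04,
       -4.68090077e-05, -1.13573358e-03]), 'joint_efforts': array([ 6.78605484e-04, -5.82716274e+01,  2.93046534e+01,  6.99741036e+00,
        6.82981830e-03, -1.65499409e-04]), 'eef_pos': array([0.25822074, 0.62311503, 0.22560814]), 'ee_rot': array([ 3.13990425e+00, -1.66877438e-04, -3.92939839e-01]), 'force': array([-0.37439347, -0.52884841,  0.86965195]), 'moment': array([ 0.0336814 ,  0.01042493, -0.01154994]), 'gripper_force': 0.0, 'width': 0.08790232897095189}
scene [0.18550414 0.43803288 0.75933258] [ 0.44101364 -0.5244043  -0.72853164]
side [0.61733686 0.86172118 0.67458176] [-0.02851481 -0.84907691 -0.52818841]
{'camera_matrix': array([[325.1922621 ,   0.        , 277.56332855],
       [  0.        , 325.1922621 , 208.13036549],
       [  0.        ,   0.        ,   1.        ]]), 'hand_eye': array([[ 1.14338197e-03, -9.67420501e-01, -2.53172407e-01,
         6.76360573e-02],
       [ 9.99999324e-01,  1.05244464e-03,  4.94622124e-04,
         6.46171210e-04],
       [-2.12057640e-04, -2.53172801e-01,  9.67421050e-01,
        -1.59459713e-01],
       [ 0.00000000e+00,  0.00000000e+00,  0.00000000e+00,
         1.00000000e+00]])}
```

View pics/s0.png

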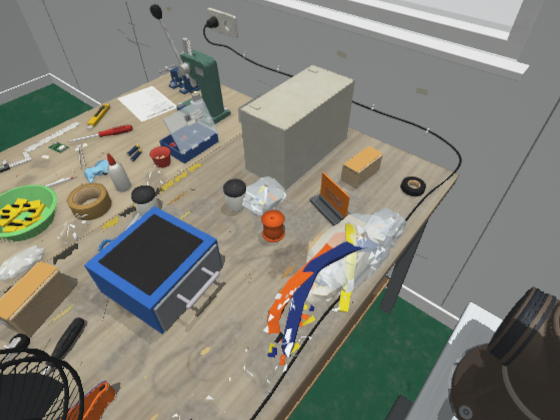

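View pics/d0.png

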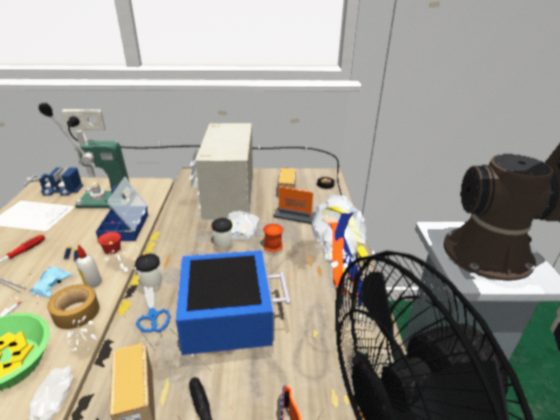

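The scene view shows the cabinet (top around (155,255), handle ~(198,288)), the card in its stand (~(333,195)), the spool (272,225), the jar (234,190) and the tape roll (412,186). I'll enlarge the parts that matter.

Run:
```python
import cv2,numpy as np
a=cv2.imread('pics/s0.png');b=cv2.imread('pics/d0.png')
z=lambda i,x,y,w,h,W,H:cv2.resize(i[y:y+h,x:x+w],(W,H),interpolation=cv2.INTER_CUBIC)
cv2.imwrite('pics/c1.png',np.vstack([np.hstack([z(a,85,205,140,120,420,360),z(a,300,165,60,60,360,360)]),np.hstack([z(b,170,245,130,75,420,242),z(b,265,180,60,40,360,242)])]))
```

```text
(no output)
```

View pics/c1.png

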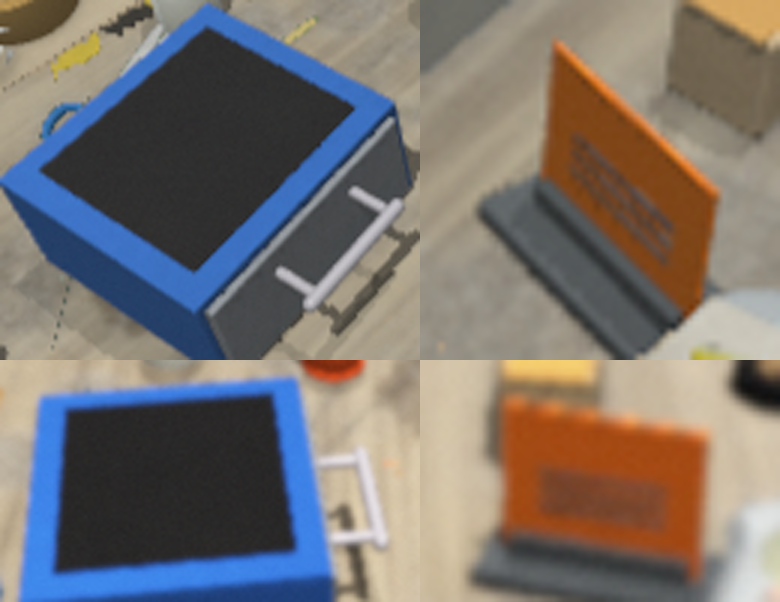

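The crops give the corners. In the scene view the cabinet top corners are (154.3,206.7), (216.7,240), (150.7,308.3) and (85.7,265). The handle ends are (218.3,273.3) and (189,305), and the card top runs (322.7,172) to (349.3,196.7). The side view shows the same features.

Run:
```python
from h import *
np.set_printoptions(precision=4,suppress=True)
S=[(154.3,206.7),(216.7,240),(150.7,308.3),(85.7,265)]
D=[(182.4,256.5),(262.3,251.2),(272.8,313.2),(176.8,320)]
P=lambda L,n,z:[atz(n,*p,z) for p in L]
print('cab',*P(S,'scene',.106),'side',*P(D,'side',.106),sep='\n')
print('handle',*P([(218.3,273.3),(189,305)],'scene',.072),*P([(283,273.5),(288.3,301.7)],'side',.072),sep='\n')
print('card',*P([(322.7,172),(349.3,196.7)],'scene',.1),*P([(278.8,186.3),(312.7,191.9)],'side',.1),sep='\n')
print('spool,jar,tape',atz('scene',274,213,.06),atz('scene',234,187,.069),atz('scene',412,186,.018))
print('box',*P([(245,168),(281,185),(350,130)],'scene',0.0),sep='\n')
print(*[tri(ray('scene',*a),ray('side',*b)) for a,b in [((243,107),(202,131)),((277,123),(247,137)),((354,78),(252,124))]])
```

```text
cab
[0.8165 0.1463 0.106 ]
[0.6303 0.1231 0.106 ]
[0.6075 0.3155 0.106 ]
[0.7912 0.3394 0.106 ]
side
[0.8194 0.1551 0.106 ]
[0.633  0.1341 0.106 ]
[0.6092 0.3301 0.106 ]
[0.7932 0.348  0.106 ]
handle
[0.5855 0.1673 0.072 ]
[0.5765 0.2563 0.072 ]
[0.584  0.1748 0.072 ]
[0.5752 0.2655 0.072 ]
card
[ 0.5851 -0.21    0.1   ]
[ 0.483  -0.1765  0.1   ]
[ 0.587  -0.2024  0.1   ]
[ 0.4841 -0.1673  0.1   ]
spool,jar,tape [ 0.6138 -0.0482  0.06  ] [ 0.7486 -0.0465  0.069 ] [ 0.4076 -0.3992  0.018 ]
box
[ 0.8377 -0.1757  0.    ]
[ 0.7059 -0.1864  0.    ]
[ 0.6981 -0.5409  0.    ]
[ 0.786  -0.1327  0.2809] [ 0.6694 -0.125   0.2772] [ 0.6828 -0.4928  0.2052]
```

```bash
cat >> h.py <<'E'
def to(x,y,z,yaw):
    "remaining shift (units of .08) and turn (units of .5) in current tool axes to a tool-down pose"
    s=arm.get_state(); R=Ro.from_euler('xyz',s['ee_rot'])
    d=R.inv().apply(np.array([x,y,z])-s['eef_pos'])/.08
    w=(R.inv()*Ro.from_euler('xyz',[np.pi,0,yaw])).as_rotvec()/.5
    print('shift',d.round(2),'turn',w.round(3),'t',round(s['t'],2),'q',s['q'].round(2),'eef',s['eef_pos'].round(4),'F',s['force'].round(1))
E
python3 - <<'E'
from h import *
for a,b in [((40,325),(400,255)),((80,370),(345,300)),((30,385),(440,370))]:
    X=tri(ray('scene',*a),ray('side',*b));print(X.round(3),proj('scene',X).round(),proj('side',X).round())
for p in [(40,330),(80,370),(30,385)]: print(atz('scene',*p,.0).round(2),atz('scene',*p,.3).round(2))
for p in [(400,255),(345,300),(440,370)]: print(atz('side',*p,.0).round(2),atz('side',*p,.3).round(2))
to(.58,.216,.16,-1.45)
E
```

```text
[0.471 0.47  0.389] [ 37. 354.] [385. 238.]
[0.505 0.455 0.266] [ 80. 369.] [346. 301.]
[0.457 0.543 0.311] [  8. 451.] [402. 327.]
[0.81 0.47 0.  ] [0.57 0.46 0.3 ]
[0.67 0.47 0.  ] [0.48 0.45 0.3 ]
[0.72 0.54 0.  ] [0.51 0.5  0.3 ]
[0.25 0.01 0.  ] [0.41 0.39 0.3 ]
[0.43 0.19 0.  ] [0.51 0.49 0.3 ]
[0.27 0.38 0.  ] [0.43 0.59 0.3 ]
shift [5.66 3.16 0.83] turn [ 2.000e-03 -2.000e-03  2.114e+00] t 0.15 q [ 1.47  0.36  0.01 -0.   -1.22 -0.29] eef [0.2583 0.6232 0.2258] F [ 1.  -0.3 -0.2]
```

View pics/w0.png

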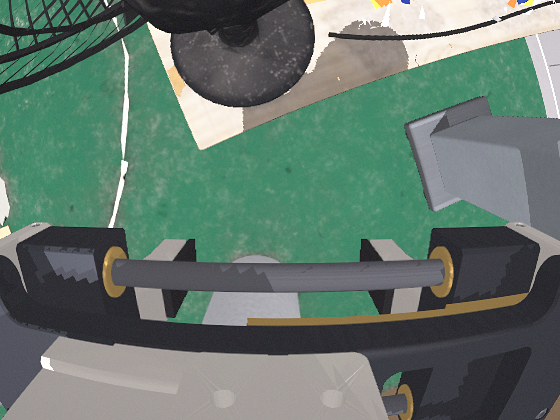

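The fisheye view shows a fan base at about (243,45), radius ~72 px. It stands on the table between the arm and the work, with its cage to the upper left, so I'll have to swing round it on the robot side.

Run:
```python
from h import *
s=arm.get_state()
for p in [(243,45),(171,40),(315,40),(243,106),(200,150),(400,65)]: print(p,atz('wrist',*p,.01,s).round(3))
for p in [(125,5),(60,70),(0,92),(150,10),(290,10)]: print(p,[atz('wrist',*p,z,s).round(2)[:2] for z in (.05,.2,.3)])
c,_=ray('wrist',278,208,s);print(c)
for p in [(338,330),(400,252),(470,290),(520,380)]: print(p,[(ray('side',*p)[0]+k*ray('side',*p)[1]).round(2) for k in (.2,.3,.4,.5)])
```

```text
(243, 45) [0.423 0.597 0.01 ]
(171, 40) [0.468 0.672 0.01 ]
(315, 40) [0.397 0.518 0.01 ]
(243, 106) [0.356 0.624 0.01 ]
(200, 150) [0.329 0.691 0.01 ]
(400, 65) [0.337 0.432 0.01 ]
(125, 5) [array([0.52, 0.7 ]), array([0.43, 0.65]), array([0.37, 0.62])]
(60, 70) [array([0.5, 0.8]), array([0.42, 0.71]), array([0.37, 0.65])]
(0, 92) [array([0.53, 0.91]), array([0.44, 0.77]), array([0.37, 0.68])]
(150, 10) [array([0.5 , 0.67]), array([0.42, 0.64]), array([0.37, 0.62])]
(290, 10) [array([0.43, 0.54]), array([0.38, 0.56]), array([0.35, 0.58])]
[0.32056277 0.59694239 0.38529224]
(338, 330) [array([0.58, 0.73, 0.52]), array([0.56, 0.66, 0.44]), array([0.55, 0.59, 0.36]), array([0.53, 0.52, 0.28])]
(400, 252) [array([0.55, 0.7 , 0.55]), array([0.52, 0.62, 0.49]), array([0.48, 0.55, 0.43]), array([0.45, 0.47, 0.37])]
(470, 290) [array([0.51, 0.71, 0.53]), array([0.46, 0.64, 0.46]), array([0.41, 0.57, 0.39]), array([0.36, 0.49, 0.32])]
(520, 380) [array([0.49, 0.74, 0.5 ]), array([0.42, 0.68, 0.41]), array([0.36, 0.62, 0.32]), array([0.29, 0.56, 0.23])]
```

```bash
python3 -m handwheel '[[[0,0.4,0,0,0,0,0],[0,1,0,0,0,0,0],[0,1,0,0,0,0,0]]]'
python3 -m handwheel '[[[0.05,0.5,0,0,0,0.3,0],[0.15,1,0,0,0,0.6,0]]]'
python3 -m handwheel '[[[0.4,0.15,0,0,0,0.35,0],[0.8,0.3,0,0,0,0.7,0],[1,0.4,0,0,0,1,0]]]'
python3 -c "
from h import *
to(.36,.27,.2,-1.45)"
```

```text
t: 0.52
eef_pos: [0.2269, 0.5471, 0.227]
ee_rot: [3.141, 0.0, -0.392]
force: [1.0, 0.3, 0.5]
width: 0.0876
gripper_force: 0.0
t: 0.78
eef_pos: [0.208, 0.4707, 0.2261]
ee_rot: [3.141, -0.0, -0.698]
force: [0.6, -0.3, -0.4]
width: 0.088
gripper_force: 0.0
t: 1.15
eef_pos: [0.25, 0.3946, 0.2268]
ee_rot: [-3.141, 0.0, -1.199]
force: [0.8, -0.1, -0.1]
width: 0.0876
gripper_force: 0.0
shift [ 1.95 -0.71  0.33] turn [-0.     0.001  0.503] t 1.15 q [ 1.43  0.01 -0.43  0.   -1.13 -1.06] eef [0.25   0.3946 0.2268] F [ 0.8 -0.1 -0.1]
```

```bash
python3 -m handwheel '[[[0.5,-0.2,0,0,0,0.2,100],[1,-0.36,0.1,0,0,0.5,100]]]'
python3 -m handwheel '[[[0.5,-0.3,0,0,0,0,100],[0.7,-0.8,0.2,0,0,0,100],[0.7,-1,0.2,0,0,0,100]]]'
python3 -c "
from h import *
to(.545,.205,.16,-1.45)"
```

```text
t: 1.4
eef_pos: [0.3066, 0.3318, 0.2191]
ee_rot: [-3.141, 0.001, -1.446]
force: [1.0, -0.2, -0.0]
width: 0.073
gripper_force: 0.0
t: 1.78
eef_pos: [0.3936, 0.2852, 0.2016]
ee_rot: [3.14, -0.001, -1.445]
force: [-0.1, 0.3, 0.2]
width: 0.0539
gripper_force: 0.0
shift [ 1.23 -1.75  0.52] turn [ 0.002 -0.003  0.01 ] t 1.77 q [ 1.03  0.06 -0.43 -0.   -1.08 -0.91] eef [0.3936 0.2852 0.2016] F [-0.1  0.3  0.2]
```

```bash
python3 -m handwheel '[[[0.4,-0.5,0,0,0,0,160],[0.8,-1,0.2,0,0,0,160]]]'
python3 -m handwheel '[[[0.2,-0.5,0,0,0,0,160],[0.35,-1,0.1,0,0,0,160],[0.35,-1,0.1,0,0,0,160]]]'
python3 - <<'E'
from h import *
s,_=grab('wrist','w1.png'); print(s['width'],s['eef_pos'],s['ee_rot'])
im=cv2.imread('pics/w1.png'); cv2.imwrite('pics/w1z.png',cv2.resize(im[100:380,100:460],(800,622),interpolation=3)[:600])
E
```

```text
t: 2.02
eef_pos: [0.4819, 0.234, 0.1878]
ee_rot: [-3.139, 0.002, -1.441]
force: [0.3, 0.4, 0.8]
width: 0.0385
gripper_force: 0.0
t: 2.4
eef_pos: [0.5647, 0.2153, 0.177]
ee_rot: [3.14, -0.001, -1.445]
force: [0.1, -0.1, 0.0]
width: 0.0328
gripper_force: 0.0
0.0328231031304618 [0.56467329 0.21529059 0.17698664] [ 3.14001670e+00 -1.27825348e-03 -1.44495098e+00]
```

View pics/w1.png

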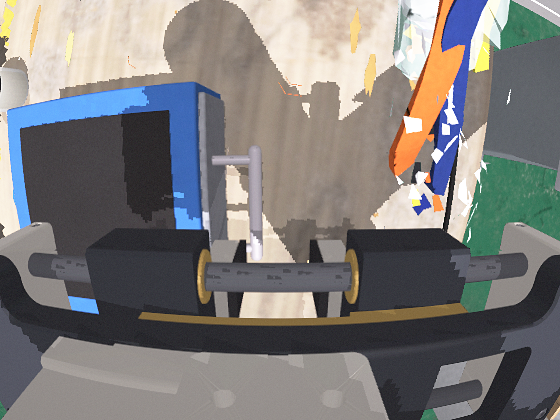

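The wrist view shows the handle bar running from (255,150) to (256,258), with its centre line at u≈255.5. The drawer front's top edge is at u≈205.

Run:
```python
from h import *
s=arm.get_state()
A=atz('wrist',255.3,152,.07,s);B=atz('wrist',256.3,255,.07,s);print(A,B,np.arctan2(*(B-A)[[1,0]])-np.pi/2)
# joint with scene/side
print(tri(ray('wrist',255.3,150,s),ray('scene',218.3,272.5)),tri(ray('wrist',256.3,258,s),ray('scene',189,305)))
print('panel',[atz('wrist',*p,z,s).round(4) for p in [(197,92),(205,200),(200,95)] for z in (.1,.106)])
print('cab corner', atz('wrist',197,83,.106,s), atz('wrist',207,95,.106,s))
to(.58,.216,.053,-1.451)
```

```text
[0.58664694 0.17187832 0.07      ] [0.57573859 0.2618629  0.07      ] 0.12063602567176424
[0.58551033 0.1686269  0.07630306] [0.57391821 0.25928323 0.07952361]
panel [array([0.6331, 0.1295, 0.1   ]), array([0.6316, 0.13  , 0.106 ]), array([0.6191, 0.2097, 0.1   ]), array([0.6179, 0.2081, 0.106 ]), array([0.6306, 0.1316, 0.1   ]), array([0.6291, 0.132 , 0.106 ])]
cab corner [0.63241197 0.12339267 0.106     ] [0.62395896 0.13158278 0.106     ]
shift [ 0.02 -0.21  1.56] turn [ 0.003 -0.002  0.013] t 2.45 q [ 0.69  0.28 -0.22 -0.   -1.07 -0.56] eef [0.5634 0.2155 0.1774] F [-0.5  0.1 -0.3]
```

Run:
```python
import cv2
im=cv2.imread('pics/w1.png'); cv2.imwrite('pics/w1z.png',cv2.resize(im[70:290,150:300],(545,800)[:2] if 0 else (409,600),interpolation=3))
```

```text
(no output)
```

View pics/w1z.png

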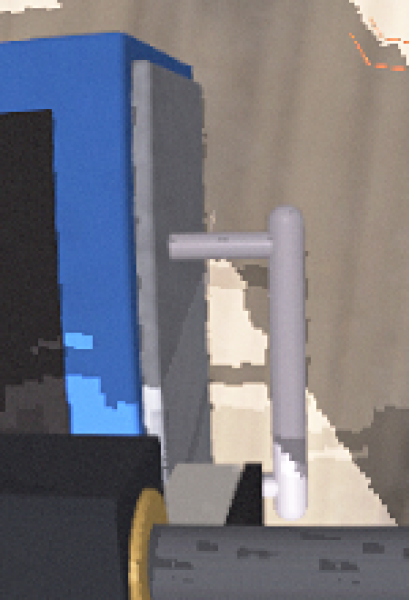

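Handle centre is (0.581, 0.217) with yaw 0.12. I'll align, then go down in two steps.

```bash
python3 -m handwheel '[[[0.02,-0.18,0.3,0,0,0.01,186],[0.02,-0.18,0.75,0,0,0.01,186],[0.02,-0.18,0.75,0,0,0.01,186]]]' 40
python3 - <<'E'
from h import *
to(.5787,.2166,.053,-1.451)
s,im=grab('wrist','w2.png'); cv2.imwrite('pics/w2z.png',cv2.resize(im[60:340,120:400],(600,600),interpolation=3))
E
```

```text
t: 2.82
eef_pos: [0.5749, 0.2155, 0.1165]
ee_rot: [3.137, -0.002, -1.447]
force: [-0.2, 0.5, 0.6]
width: 0.0238
gripper_force: 0.0
shift [-0.01 -0.05  0.79] turn [ 0.009 -0.004  0.007] t 2.83 q [ 0.68  0.35 -0.27 -0.   -0.96 -0.55] eef [0.5749 0.2155 0.1165] F [-0.2  0.5  0.6]
```

View pics/w2z.png

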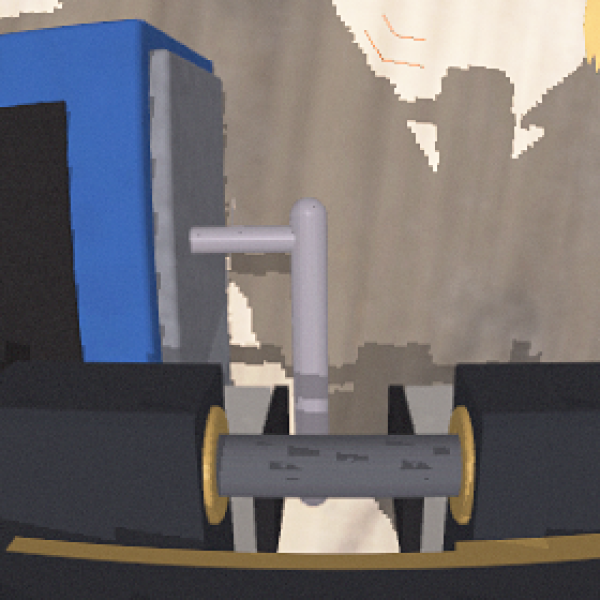

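The bar shows at u≈312 and the finger gap spans 290 to 388, so I need about 4.5 mm more towards the panel before descending.

```bash
python3 -m handwheel '[[[-0.01,-0.055,0.1,0,0,0,186],[-0.01,-0.055,0.4,0,0,0,186]]]'
python3 -m handwheel '[[[0,0,0.2,0,0,0,186],[0,0,0.39,0,0,0,186],[0,0,0.39,0,0,0,186]]]'
python3 -c "
from h import *
to(.5787,.2166,.053,-1.451)"
```

```text
t: 3.12
eef_pos: [0.5833, 0.2188, 0.089]
ee_rot: [-3.136, 0.003, -1.447]
force: [-0.9, 0.8, -0.3]
width: 0.0238
gripper_force: 0.0
t: 3.5
eef_pos: [0.5808, 0.2168, 0.0543]
ee_rot: [3.14, -0.001, -1.448]
force: [0.2, 0.6, 0.8]
width: 0.0235
gripper_force: 0.0
shift [-0.    0.03  0.02] turn [ 0.004 -0.002  0.006] t 3.5 q [ 0.67  0.43 -0.32 -0.   -0.83 -0.55] eef [0.5808 0.2168 0.0543] F [0.2 0.6 0.8]
```

```bash
python3 -m handwheel '[[[0,0,0,0,0,0,255],[0,0,0,0,0,0,255],[0,0,0,0,0,0,255]]]' 25
python3 -m handwheel '[[[0,0.1,0,0,0,0,255],[0,0.4,0,0,0,0,255],[0,0.7,0,0,0,0,255],[0,1,0,0,0,0,255]]]'
python3 -c "
from h import *
to(.5812-.12*.9928,.2169-.12*.12,.053,-1.451)"
```

```text
t: 3.88
eef_pos: [0.5819, 0.2175, 0.0561]
ee_rot: [-3.14, 0.001, -1.448]
force: [0.6, 0.8, 2.2]
width: 0.0104
gripper_force: 25.0
t: 4.38
eef_pos: [0.5015, 0.2072, 0.0561]
ee_rot: [-3.14, 0.0, -1.448]
force: [1.7, 0.4, 3.3]
width: 0.01
gripper_force: 25.0
shift [-0.    0.5   0.04] turn [-0.003  0.001  0.007] t 4.38 q [ 0.75  0.32 -0.49  0.   -0.76 -0.63] eef [0.5015 0.2072 0.0561] F [1.7 0.4 3.3]
```

```bash
python3 -m handwheel '[[[0,0.2,0,0,0,0,255],[0,0.4,0,0,0,0,255],[0,0.48,0,0,0,0,255],[0,0.52,0,0,0,0,255],[0,0.52,0,0,0,0,255]]]'
python3 -c "
from h import *
to(.5812-.12*.9928,.2169-.12*.12,.053,-1.451)"
```

```text
t: 5.0
eef_pos: [0.464, 0.2026, 0.0561]
ee_rot: [-3.136, 0.0, -1.446]
force: [20.5, -9.3, -6.7]
width: 0.0103
gripper_force: 25.0
shift [-0.    0.02  0.04] turn [-0.012  0.001  0.009] t 5.0 q [ 0.8   0.26 -0.58  0.01 -0.72 -0.68] eef [0.464  0.2026 0.0561] F [20.5 -9.3 -6.7]
```

```bash
python3 -m handwheel '[[[0,-0.02,0,0,0,0,255],[0,-0.02,0,0,0,0,186],[0,-0.02,0,0,0,0,186],[0,-0.02,-0.2,0,0,0,186],[0,-0.02,-0.7,0,0,0,186]]]'
python3 -m handwheel '[[[0,-0.2,-0.6,0,0,0,140],[0,-0.5,-1,0,0,0,100],[0,-0.5,-1,0,0,0,100]]]'
python3 - <<'E'
from h import *
s,im=grab('wrist','w3.png');print(s['eef_pos'],s['ee_rot'],s['width'])
E
```

```text
t: 5.62
eef_pos: [0.4604, 0.2014, 0.11]
ee_rot: [3.137, -0.003, -1.448]
force: [0.2, -0.4, 0.4]
width: 0.0239
gripper_force: 0.0
t: 6.0
eef_pos: [0.5037, 0.2085, 0.1936]
ee_rot: [-3.138, 0.002, -1.448]
force: [-0.5, -0.6, -1.1]
width: 0.048
gripper_force: 0.0
[0.50366151 0.20852273 0.19355659] [-3.13791010e+00  2.30572116e-03 -1.44787963e+00] 0.047955316495992495
```

View pics/w3.png

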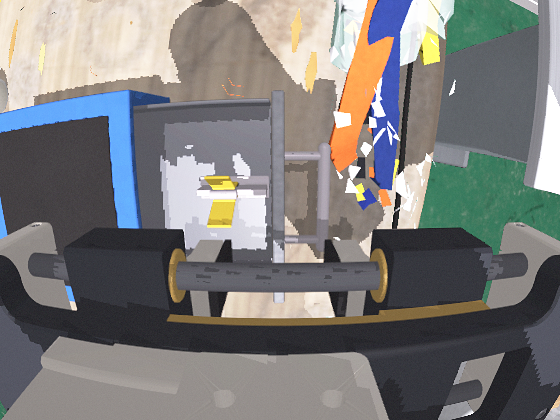

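The drawer is open and the yellow clip sits on the rail at about (220,200), with the lever faces at v≈180 and v≈190–228. I'll segment the yellow to locate it exactly.

Run:
```python
from h import *
s=arm.get_state(); w=cv2.imread('pics/w3.png')
_,a=grab('scene','s3.png');_,b=grab('side','d3.png')
def seg(im,x0,y0,x1,y1):
    h=cv2.cvtColor(im,cv2.COLOR_BGR2HSV); m=cv2.inRange(h,(20,120,80),(35,255,255)); k=np.zeros_like(m);k[y0:y1,x0:x1]=m[y0:y1,x0:x1]
    n,l,st,c=cv2.connectedComponentsWithStats(k)
    for i in range(1,n):
        if st[i,4]>6: print(st[i],c[i].round(1))
    return k
g=np.array([.7103,.2325,0])-.165*np.array([.9928,.12,0])+[0,0,.083]
for n,im in (('scene',a),('side',b)):
    p=proj(n,g).astype(int);print(n,p);seg(im,p[0]-30,p[1]-30,p[0]+30,p[1]+30)
print('wrist');k=seg(w,190,165,260,240)
for v in range(172,236,2):
    u=np.flatnonzero(k[v]); 
    if len(u): print(v,u[0],u[-1],len(u),end=' | ')
```

```text
scene [214 295]
[240 273   3   7  10] [240.8 276.5]
[219 297   3   4   8] [220.4 298.8]
[211 303   9   9  42] [215.  307.1]
side [300 281]
[290 275  14  29 287] [295.7 288.3]
wrist
[205 176  33  14 356] [220.7 182.4]
[207 200  29  27 618] [221.1 213.1]
176 206 228 23 | 178 205 229 25 | 180 206 230 25 | 182 208 237 30 | 184 209 237 29 | 186 211 235 25 | 188 212 234 23 | 200 213 235 23 | 202 213 234 22 | 204 212 234 23 | 206 212 233 22 | 208 211 233 23 | 210 211 233 23 | 212 210 232 23 | 214 210 232 23 | 216 209 232 24 | 218 209 231 23 | 220 209 231 23 | 222 208 231 24 | 224 208 230 23 | 226 208 230 23 |
```

Run:
```python
from h import *
s=dict(eef_pos=np.array([.50366,.20852,.19356]),ee_rot=[-3.1379,.0023,-1.4479])
A=atz('wrist',217.5,176,.083,s);B=atz('wrist',219.5,227,.083,s);print(A,B,np.linalg.norm(A-B),(A+B)/2)
m=(A+B)/2; c=np.array([.7103,.2325]);R=np.array([[.9928,.12],[-.12,.9928]]);print('cab frame',R@(m[:2]-c))
print(atz('side',295.7,288.3,.08),tri(ray('side',295.7,288.3),ray('wrist',219,203,s)))
to(m[0],m[1],.16,.1206)
to(m[0],m[1],.055,.1206)
```

```text
[0.55721665 0.18937154 0.083     ] [0.55184339 0.23448243 0.083     ] 0.04542977580309261 [0.55453002 0.21192699 0.083     ]
cab frame [-0.15711719 -0.00173249]
[0.55783315 0.23275344 0.08      ] [0.55653769 0.21746194 0.0655876 ]
shift [ 0.02 -0.68  0.37] turn [ 5.000e-03  3.000e-03 -3.137e+00] t 6.15 q [ 0.75  0.17 -0.33 -0.   -1.07 -0.63] eef [0.5006 0.2069 0.1901] F [-0.5 -0.2  0.2]
shift [ 0.02 -0.68  1.69] turn [ 5.000e-03  3.000e-03 -3.137e+00] t 6.15 q [ 0.75  0.17 -0.33 -0.   -1.07 -0.63] eef [0.5006 0.2069 0.1901] F [-0.5 -0.2  0.2]
```

Levers are 45 mm apart, which matches the spec. The clip centre is about (0.5545, 0.213). Next I rotate to yaw 0.12 above it, fully open.

```bash
python3 -m handwheel '[[[0,-0.3,0,0,0,-0.35,0],[0,-0.68,0,0,0,-0.7,0],[0.03,-0.68,0,0,0,-1,0]]]' 15
python3 -m handwheel '[[[0,0,0,0,0,-0.35,0],[0,0,0,0,0,-0.7,0],[0,0,0,0,0,-1,0]]]'
python3 -m handwheel '[[[0,0,0,0,0,-0.35,0],[0,0,0,0,0,-0.7,0],[0,0,0,0,0,-1,0],[0,0,0,0,0,-1,0]]]'
python3 -c "
from h import *
to(.5545,.213,.055,.1206)"
```

```text
t: 6.52
eef_pos: [0.5563, 0.2115, 0.1892]
ee_rot: [3.138, -0.0, -0.943]
force: [-1.3, -0.0, -1.2]
width: 0.0778
gripper_force: 0.0
t: 6.9
eef_pos: [0.5548, 0.2112, 0.1897]
ee_rot: [3.139, 0.002, -0.442]
force: [0.5, -0.5, -0.4]
width: 0.0876
gripper_force: 0.0
t: 7.4
eef_pos: [0.5551, 0.2113, 0.19]
ee_rot: [3.14, 0.002, 0.051]
force: [-0.2, -0.3, -0.5]
width: 0.0875
gripper_force: 0.0
shift [-0.   -0.02  1.69] turn [ 0.002  0.004 -0.138] t 7.4 q [ 0.69  0.25 -0.22 -0.   -1.1   0.93] eef [0.5551 0.2113 0.19  ] F [-0.2 -0.3 -0.5]
```

```bash
python3 -m handwheel '[[[0,-0.02,0.3,0,0,-0.138,0],[0,-0.02,0.7,0,0,-0.138,0],[0,-0.02,1,0,0,-0.138,0]]]'
python3 -m handwheel '[[[0,0,0.3,0,0,0,0],[0,0,0.6,0,0,0,0],[0,0,0.68,0,0,0,0],[0,0,0.68,0,0,0,0]]]'
python3 -c "
from h import *
to(.5545,.213,.055,.1206)"
```

```text
t: 7.78
eef_pos: [0.555, 0.2128, 0.1094]
ee_rot: [3.141, 0.002, 0.117]
force: [-0.1, -0.7, -0.2]
width: 0.0879
gripper_force: 0.0
t: 8.28
eef_pos: [0.5559, 0.2131, 0.0567]
ee_rot: [3.141, 0.001, 0.12]
force: [-0.2, -0.1, 0.3]
width: 0.0875
gripper_force: 0.0
shift [-0.02 -0.    0.02] turn [ 0.001  0.002 -0.001] t 8.28 q [ 0.69  0.39 -0.37  0.   -0.81  1.  ] eef [0.5559 0.2131 0.0567] F [-0.2 -0.1  0.3]
```

```bash
python3 -m handwheel '[[[0,0,0.01,0,0,0,130],[0,0,0.01,0,0,0,145],[0,0,0.01,0,0,0,145],[0,0,0.01,0,0,0,145]]]' 20
python3 -m handwheel '[[[0,0,0,0,0,0,170],[0,0,0,0,0,0,200],[0,0,0,0,0,0,225],[0,0,0,0,0,0,255],[0,0,0,0,0,0,255]]]'
```

```text
t: 8.78
eef_pos: [0.5562, 0.2133, 0.0565]
ee_rot: [-3.141, -0.0, 0.121]
force: [0.2, -0.2, -0.4]
width: 0.0535
gripper_force: 0.0
t: 9.4
eef_pos: [0.5573, 0.2139, 0.0575]
ee_rot: [-3.141, -0.003, 0.122]
force: [-0.8, -0.0, 8.0]
width: 0.0175
gripper_force: 20.0
```

```bash
python3 -m handwheel '[[[0,0,-0.1,0,0,0,255],[0,0,-0.3,0,0,0,255],[0,0,-0.6,0,0,0,255],[0,0,-1,0,0,0,255]]]'
python3 -m handwheel '[[[0,0,-0.4,0,0,0,255],[0,0,-0.8,0,0,0,255],[0,0,-0.8,0,0,0,255]]]'
python3 - <<'E'
from h import *
to(.535,-.189,.2,-.317)
s,im=grab('wrist','w4.png'); _,b=grab('side','d4.png'); _,a=grab('scene','s4.png')
h=cv2.cvtColor(im,cv2.COLOR_BGR2HSV); m=cv2.inRange(h,(20,120,80),(35,255,255)); m[:150]=0
n,l,st,c=cv2.connectedComponentsWithStats(m); print([(*st[i],) for i in range(1,n) if st[i,4]>30])
p=proj('side',s['eef_pos']).astype(int);q=proj('scene',s['eef_pos']).astype(int);print(p,q)
f=lambda i,p:cv2.resize(i[p[1]-60:p[1]+60,p[0]-60:p[0]+60],(400,400),interpolation=3)
cv2.imwrite('pics/v9.png',np.hstack([f(b,p),f(a,q)]))
E
```

```text
t: 9.9
eef_pos: [0.5557, 0.2129, 0.1372]
ee_rot: [3.141, 0.001, 0.121]
force: [0.4, 0.1, -0.6]
width: 0.0177
gripper_force: 20.0
t: 10.28
eef_pos: [0.5575, 0.214, 0.2041]
ee_rot: [-3.139, -0.005, 0.121]
force: [-0.3, -0.7, -0.7]
width: 0.017
gripper_force: 20.0
shift [-0.89  4.97  0.03] turn [-0.008 -0.009  0.877] t 10.28 q [ 0.69  0.24 -0.2   0.   -1.12  1.  ] eef [0.5575 0.214  0.2041] F [-0.3 -0.7 -0.7]
[(np.int32(248), np.int32(222), np.int32(21), np.int32(41), np.int32(485)), (np.int32(287), np.int32(222), np.int32(22), np.int32(41), np.int32(481)), (np.int32(94), np.int32(248), np.int32(16), np.int32(10), np.int32(118)), (np.int32(258), np.int32(292), np.int32(7), np.int32(11), np.int32(71)), (np.int32(290), np.int32(292), np.int32(8), np.int32(11), np.int32(74)), (np.int32(267), np.int32(299), np.int32(13), np.int32(8), np.int32(80))]
[297 237] [201 256]
```

View pics/v9.png

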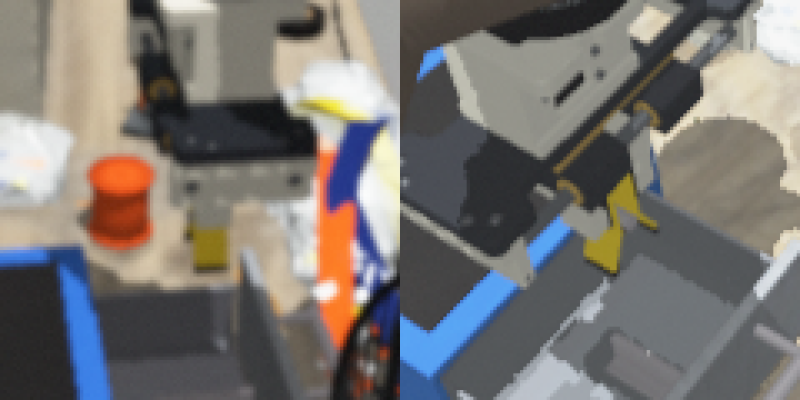

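The clip is held with its jaws gaping and upright, and the drawer is still open. Now over to the card, staying high.

```bash
python3 -m handwheel '[[[-0.1,0.4,0,0,0,0,255],[-0.2,0.8,0,0,0,0,255],[-0.3,1,0,0,0,0,255]]]'
python3 -m handwheel '[[[-0.1,0.5,0,0,0,0,255],[-0.3,1,0,0,0,0,255]]]'
python3 -m handwheel '[[[-0.1,0.5,0,0,0,0,255],[-0.3,1,0,0,0,0,255]]]'
python3 -m handwheel '[[[0,0.5,0,0,0,0.3,255],[0,0.8,0,0,0,0.6,255],[0,0.9,0,0,0,0.87,255],[0,0.9,0,0,0,0.87,255]]]'
python3 - <<'E'
from h import *
to(.535,-.189,.2,-.317)
s,im=grab('wrist','w5.png'); _,a=grab('scene','s5.png'); _,b=grab('side','d5.png')
h=cv2.cvtColor(im,cv2.COLOR_BGR2HSV); m=cv2.inRange(h,(4,150,60),(16,255,255)); 
n,l,st,c=cv2.connectedComponentsWithStats(m)
for i in range(1,n):
    if st[i,4]>60: print(st[i],c[i].round(1))
print(ray('wrist',280,260,s))
cv2.imwrite('pics/m5.png',m)
c=cams.camera_info('wrist');H=np.linalg.inv(np.array(c['hand_eye']));R=Ro.from_euler('xyz',s['ee_rot']).as_matrix()
def pw(X):
    p=H[:3,:3]@(R.T@(np.array(X)-s['eef_pos']))+H[:3,3]; r=np.hypot(p[0],p[1]);return p[:2]/r*np.arctan2(r,p[2])*325.19+[277.56,208.13]
u=np.array([np.cos(-.317),np.sin(-.317),0]);
for k in(-.055,0,.055): print('pred card top',pw(np.array([.535,-.189,.1])+k*u).round(1))
for x in(-.011,.011):
  for yy in (-.015,.015): print('jaw tip pred',pw(s['eef_pos']+R@[x,yy,.035]).round(1))
E
```

```text
t: 10.8
eef_pos: [0.5411, 0.1294, 0.1992]
ee_rot: [3.141, 0.002, 0.12]
force: [-0.3, 0.1, 0.0]
width: 0.0173
gripper_force: 20.0
t: 11.05
eef_pos: [0.5274, 0.0477, 0.1995]
ee_rot: [3.141, 0.001, 0.122]
force: [-0.2, -0.3, -0.4]
width: 0.0175
gripper_force: 20.0
t: 11.3
eef_pos: [0.5133, -0.0348, 0.1997]
ee_rot: [3.141, 0.001, 0.122]
force: [0.7, -0.6, -0.1]
width: 0.0179
gripper_force: 20.0
t: 11.8
eef_pos: [0.522, -0.1056, 0.1996]
ee_rot: [3.141, 0.001, -0.314]
force: [-0.4, 0.3, -0.3]
width: 0.0174
gripper_force: 20.0
shift [ 0.48  0.94 -0.01] turn [0.001 0.002 0.006] t 11.8 q [ 0.17  0.15 -0.34 -0.   -1.09  1.09] eef [ 0.522  -0.1056  0.1996] F [-0.4  0.3 -0.3]
[ 345   96   30  129 2235] [361.7 155.5]
[ 148  109   68   59 3168] [180.3 137.3]
[ 98 297  23  19 185] [109.8 304.4]
(array([ 0.58627087, -0.12709351,  0.35895512]), array([-0.38740706,  0.11701792, -0.91445206]))
pred card top [364.2 226.9]
pred card top [368.4 162.9]
pred card top [370.4  96. ]
jaw tip pred [253.1 249.7]
jaw tip pred [299.7 249.7]
jaw tip pred [252.3 216.9]
jaw tip pred [300.4 217. ]
```

Run:
```python
from h import *
s=arm.get_state(); print(s['eef_pos'],s['ee_rot'])
m=cv2.imread('pics/m5.png',0); m[:,:340]=0;m[:,380:]=0
for v in range(94,229,6):
    u=np.flatnonzero(m[v]); print(v,(u[0],u[-1]) if len(u) else '',end=' | ')
V=np.arange(110,215); U=np.array([np.flatnonzero(m[v])[-1]+.5 for v in V])
P=np.array([atz('wrist',u,v,.1,s)[:2] for u,v in zip(U,V)])
vx,vy,x0,y0=cv2.fitLine(P.astype(np.float32),cv2.DIST_HUBER,0,.01,.01).ravel(); print('\nyaw',np.arctan(vy/vx))
v=np.flatnonzero(m.any(1));E=[]
for y in(v[0],v[-1]+1):
    yy=min(y,v[-1]); e=atz('wrist',np.flatnonzero(m[yy])[-1]+.5,y,.1,s);print(e);E.append(e)
c=(E[0]+E[1])/2; print('mid',c,'len',np.linalg.norm(E[0]-E[1]))
d=np.array([vx,vy]); p=np.array([x0,y0]); q=p+d*np.dot(c[:2]-p,d); print('on line',q)
n=np.array([-d[1],d[0]]); n*=np.sign(n[1]); q=q+n*.0015; print('card centre',q)
to(*q,.2,np.arctan(vy/vx))
```

```text
[ 0.522231   -0.1047338   0.19993931] [ 3.14150060e+00  4.25231182e-04 -3.10738980e-01]
94  | 100 (np.int64(357), np.int64(374)) | 106 (np.int64(349), np.int64(374)) | 112 (np.int64(351), np.int64(373)) | 118 (np.int64(351), np.int64(373)) | 124 (np.int64(350), np.int64(373)) | 130 (np.int64(350), np.int64(373)) | 136 (np.int64(350), np.int64(373)) | 142 (np.int64(350), np.int64(373)) | 148 (np.int64(350), np.int64(372)) | 154 (np.int64(349), np.int64(372)) | 160 (np.int64(349), np.int64(372)) | 166 (np.int64(349), np.int64(371)) | 172 (np.int64(349), np.int64(371)) | 178 (np.int64(349), np.int64(371)) | 184 (np.int64(348), np.int64(370)) | 190 (np.int64(348), np.int64(370)) | 196 (np.int64(348), np.int64(369)) | 202 (np.int64(345), np.int64(369)) | 208 (np.int64(351), np.int64(369)) | 214 (np.int64(356), np.int64(365)) | 220 (np.int64(361), np.int64(365)) | 226  | 
yaw -0.31527245
[ 0.58723694 -0.20769894  0.1       ]
[ 0.48441767 -0.17266429  0.1       ]
mid [ 0.5358273  -0.19018161  0.1       ] len 0.10862425405498988
on line [ 0.53545568 -0.19132102]
card centre [ 0.5359208  -0.18989496]
shift [ 0.49  0.96 -0.  ] turn [0.    0.001 0.009] t 11.95 q [ 0.17  0.14 -0.34 -0.   -1.09  1.09] eef [ 0.5222 -0.1047  0.1999] F [-0.1 -0.7  0.1]
```

```bash
python3 -m handwheel '[[[0.2,0.4,0,0,0,0.009,255],[0.4,0.8,0,0,0,0.009,255],[0.52,0.96,0,0,0,0.009,255],[0.52,0.96,0,0,0,0.009,255],[0.52,0.96,0,0,0,0.009,255]]]'
python3 - <<'E'
from h import *
to(.5359,-.1899,.1245,-.315)
s,im=grab('wrist','w6.png')
h=cv2.cvtColor(im,cv2.COLOR_BGR2HSV)
for lo,hi in (((4,150,60),(16,255,255)),((20,120,80),(35,255,255))):
    m=cv2.inRange(h,lo,hi); n,l,st,c=cv2.connectedComponentsWithStats(m)
    for i in range(1,n):
        if st[i,4]>40 and 200<c[i][0]<350: print(st[i],c[i].round(1))
c=cams.camera_info('wrist');H=np.linalg.inv(np.array(c['hand_eye']));R=Ro.from_euler('xyz',s['ee_rot']).as_matrix()
def pw(X):
    p=H[:3,:3]@(R.T@(np.array(X)-s['eef_pos']))+H[:3,3]; r=np.hypot(p[0],p[1]);return p[:2]/r*np.arctan2(r,p[2])*325.19+[277.56,208.13]
u=np.array([np.cos(-.315),np.sin(-.315),0]);
for k in(-.055,0,.055): print('pred card top',pw(np.array([.5359,-.1899,.1])+k*u).round(1))
for z in (.005,.036):
  for x in(-.011,.011): print('jaw pred',z,x,pw(s['eef_pos']+R@[x,-.015,z]).round(1))
E
```

```text
t: 12.58
eef_pos: [0.5381, -0.1903, 0.2]
ee_rot: [-3.141, 0.0, -0.317]
force: [-0.5, -0.5, -0.1]
width: 0.0173
gripper_force: 20.0
shift [-0.03  0.    0.94] turn [-0.     0.001 -0.005] t 12.57 q [ 0.    0.21 -0.26 -0.   -1.1   1.25] eef [ 0.5381 -0.1903  0.2   ] F [-0.5 -0.5 -0.1]
[277 140   4  89 310] [278.5 180.6]
[248 222  21  41 486] [259.4 241.4]
[287 222  22  41 485] [295.6 241.5]
[258 292   7  10  67] [261.1 296.4]
[290 292   8  10  66] [293.9 296.5]
pred card top [277.1 270.7]
pred card top [277.  210.3]
pred card top [276.9 143.4]
jaw pred 0.005 -0.011 [249.3 269.7]
jaw pred 0.005 0.011 [248.2 232.6]
jaw pred 0.036 -0.011 [253.2 249.1]
jaw pred 0.036 0.011 [252.5 216.5]
```

The card edge (u 277–281) is centred between the jaws (mid u 278.5). Descending gently.

```bash
python3 -m handwheel '[[[0.02,0,0.2,0,0,0,255],[0.02,0,0.45,0,0,0,255],[0.02,0,0.7,0,0,0,255],[0.02,0,0.85,0,0,0,255],[0.02,0,0.94,0,0,0,255]]]'
python3 -m handwheel '[[[0,0,0,0,0,0,255],[0,0,0,0,0,0,255],[0,0,0,0,0,0,255],[0,0,0,0,0,0,255]]]'
python3 - <<'E'
from h import *
to(.5375,-.1899,.1245,-.315)
s=arm.get_state(); _,b=grab('side','d7.png');_,a=grab('scene','s7.png')
p=proj('side',s['eef_pos']-[0,0,.04]).astype(int);q=proj('scene',s['eef_pos']-[0,0,.04]).astype(int);print(p,q)
f=lambda i,p:cv2.resize(i[p[1]-30:p[1]+30,p[0]-30:p[0]+30],(400,400),interpolation=3)
cv2.imwrite('pics/v10.png',np.hstack([f(b,p),f(a,q)]))
E
```

```text
t: 13.25
eef_pos: [0.5395, -0.1913, 0.124]
ee_rot: [3.141, 0.001, -0.318]
force: [-0.0, 0.1, -0.2]
width: 0.0176
gripper_force: 20.0
t: 13.75
eef_pos: [0.54, -0.1916, 0.1254]
ee_rot: [-3.141, -0.001, -0.318]
force: [0.0, 0.3, 0.0]
width: 0.0176
gripper_force: 20.0
shift [-0.04 -0.01  0.01] turn [-0.    -0.002 -0.007] t 13.75 q [ 0.    0.28 -0.35  0.   -0.94  1.25] eef [ 0.54   -0.1916  0.1254] F [0.  0.3 0. ]
[293 192] [332 187]
```

View pics/v10.png

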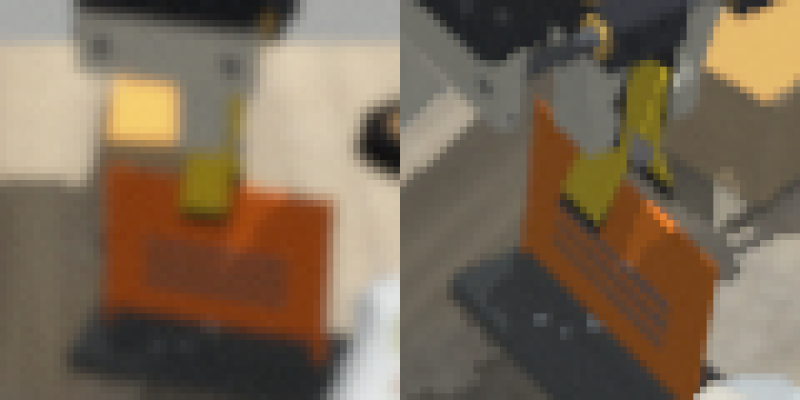

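Both views show the jaws straddling the card's top edge without contact. The clip sits about 2–3 mm past the middle towards +x, so I'll nudge it back parallel to the card and check.

```bash
python3 -m handwheel '[[[-0.015,0,0,0,0,0,255],[-0.03,0,0,0,0,0,255],[-0.03,0,0,0,0,0,255],[-0.03,0,0,0,0,0,255],[-0.03,0,0,0,0,0,255]]]'
python3 - <<'E'
from h import *
s,im=grab('wrist','w8.png'); h=cv2.cvtColor(im,cv2.COLOR_BGR2HSV)
for lo,hi in (((4,150,60),(16,255,255)),((20,120,80),(35,255,255))):
    m=cv2.inRange(h,lo,hi); n,l,st,c=cv2.connectedComponentsWithStats(m)
    for i in range(1,n):
        if st[i,4]>40 and 200<c[i][0]<350: print(st[i],c[i].round(1))
print(s['width'],s['gripper_force'],s['force'],s['t'])
E
```

```text
t: 14.48
eef_pos: [0.5375, -0.1908, 0.1249]
ee_rot: [3.142, 0.0, -0.318]
force: [0.2, -0.4, 0.1]
width: 0.0171
gripper_force: 20.0
[275 144   6  85 436] [277.2 186.5]
[276 292   4  27 105] [277.5 305.3]
[248 222  21  41 487] [259.4 241.4]
[287 222  21  41 481] [295.6 241.5]
[258 292   7  11  72] [261.1 296.8]
[290 292   8  11  71] [293.8 296.8]
0.017078648644424748 19.99057173728943 [ 0.22549429 -0.37264349  0.11703009] 14.475
```

```bash
python3 -c "
from station import arm
print(arm.job_done())"
```

```text
the job is handed in; nothing more can be done
None
```

I've handed the job in: the drawer is fully open, and the clip is held squeezed wide open and upright, its jaws about 10 mm down each side of the middle of the card's top edge, with no contact force felt; the wrist camera showed the card centred between the jaws.

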